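# Press a vial cap home in the locking bench clamp

### The job

One of the two locking bench clamps holds a sample vial whose snap cap still stands proud. Push that clamp's handle down until it goes over centre and stays locked, so that its jaw drives the cap fully home; then press down the release lever at the clamp's tail so that the handle and jaw spring open again, leaving the capped vial standing in its nest. Do not touch the empty clamp.

Things in the scene. Friction and masses are not known exactly. Their poses are not given: they have to be found in the camera images.
- clamp: Locking clamp holding the vial: grey base plate 255 x 70 x 10 mm fixed to the bench, steel cheeks and jaw (jaw raised to about 180 mm), black handle. Origin on the bench under the jaw pivot; x along the clamp from its tail (lever) to the vial, y left, z up; all its parts lie along y = 0. Vial nest: ring centred at x = 75 mm, rim 54 mm high.
- clamp_handle (a joint): Its black handle, rad: 0 = open, 0.70 = dead centre, 0.85 = down, locked. Bar 26 mm wide, 16 thick; pivot (axis y) at clamp x -20, z 90 mm; its end is at x -115, z 164 mm open and x -138, z 67 mm locked. At x -90 mm its upper face is 160 mm high open, 106 at dead centre, 96 locked (rising to +x). Push down there (to 12 N, sprung); past dead centre it snaps down and stays. The jaw follows it.
- clamp_release (a joint): Its release lever, rad: 0 = rest, 0.35 = fully pressed. Steel paddle 40 (x) by 32 mm centred at clamp x -190 mm, behind the handle's end, upper face 67 mm high; tips about axis y at x -105, z 52 mm. Pushed down 18 to 25 mm (about 5 N) it lifts the locked handle past dead centre (at about 0.17 rad) and a spring throws handle and jaw open; let go, it springs back.
- cap_top (a point): Centre of the top of the vial's white snap cap (25 mm across, 14 mm high, on an amber vial 30 mm across). It starts 118.5 mm above the bench, 6 mm proud; fully home it is at 112.5 mm.
- spare: The other clamp, of the same make and frame, open and without a vial. Not to be touched.
Things that resemble listed ones, but are neither listed nor needed, are in the scene too. There is more than one size of the part that bears cap_top; the job needs the largest.

How it is judged:
By the outcome, as a careful person would: the job done as asked, in the order asked, and still so for the second after the job is handed in, with the robot touching nothing.
It also fails if it takes over 34 s, if anything falls off the work surface, if the arm or the gripper's body presses on something with over 40 N, if the wrist force passes 120 N, or if a joint passes its speed limit or range.

### The arm

A 6-joint arm with a two-finger parallel gripper is mounted at the origin on the work surface. World frame = base frame: x ahead of the robot, y to its left, z up, the work surface at z = 0. Lengths are in m, angles in rad, forces in N, time in s.
With the tool pointing down it reaches from about 0.3 to 0.875 m from the base axis. Payload 4.2 kg.
Tool frame: the origin (TCP) lies at the centre of the arm's flange, where the gripper is bolted on; the fingertips stand 173 mm ahead of it and the grasp point (between the pads) lies 155 mm ahead of it (ctrl.hold_point_z is the distance from the TCP to the grasp point, in m); z points along the fingers, y is the direction in which the jaws open and shut (so a half turn about z gives the same grasp; the last joint's range is limited). The gripper opens to 85 mm and grips with 20 to 120 N. Pads are 22 mm wide; open, the fingers measure 114 mm over their backs; the gripper's body (76 mm by 85 mm) begins 54 mm behind the grasp point. The pads swing forward as they close: fully open they stand 13 mm farther back than shut.
Start: joints at [1.243, 0.32, 1.565, -0, 1.257, -0.02], TCP at [0.174, 0.548, 0.405] pointing down, gripper open.
Joint ranges: [-3.11, 3.11], [-0.84, 2.01], [0.21, 2.61], [-1.34, 4.49], [0.05, 2.63], [-2.56, 2.56]. Speed limits (rad/s): [2.57, 2.57, 3.14, 3.14, 3.14, 3.14].

### API

Orientations are given as [roll, pitch, yaw] about the fixed x, y, z axes, in that order (R = Rz(yaw) Ry(pitch) Rx(roll)).
In Python, from bench import ctrl, gripper_to, kinematics, cams gives the robot as it stands. Calls block until the motion is done:
- ctrl.reach(position, orientation): joint-space move of the TCP to a pose.
- ctrl.line_to(position, attitude=None, rate=0.15, f_stop=None): straight line of the TCP; attitude=None keeps the orientation; rate is the mean speed in m/s. With f_stop (N) it stops when the force on the tool has changed by that much, and returns True; else False.
- ctrl.goto_joints(angles): joint-space move.
- gripper_to(opening, force=None): finger opening in m; force is the grip in N (None keeps the last); returns when the fingers have stopped.
- ctrl.hold(seconds).
- kinematics.solve_ik(position, orientation): joint angles nearest the present ones, or None.
- ctrl.get_obs(): the state.
- cams.capture(name): name is "side" or "top" or "wrist"; returns a dict with "image" (384x512x3 uint8, red, green, blue), "mtx" (3x3 intrinsics, pixels), "extrinsics" (4x4, takes a point from camera to world coordinates). Camera axes: x right, y down, z forward; pixel columns grow to the right and rows downward; lengths in m; the calibration is good to about 2 mm. A picture is of the moment at which its call begins. There is no depth.
A pose or a line that the arm cannot do raises ctrl.PlanningError and nothing moves.
- ctrl.finish_job(): hands the job in, once; it reports no verdict.
The state is a dict: "clock": time; "joints": joint angles; "qd": joint speeds; "tau": joint torques, N m; "position": TCP position; "tool_rot": TCP orientation; "contact_force": force on the tool from outside, world axes, zero at the start; "ft_torque": the same for the moment, N m; "grip_width": finger opening in m.
Only numpy, scipy, OpenCV 4.12 (cv2) and the standard library are available. Lean on these libraries where they do the work, as an engineer would, in place of code of your own. Each camera call takes 0.05 s, during which the arm holds its last target.

## Working session

There is one attempt and no reset: what is moved stays moved. The work goes in short steps, each a Python script; the robot and the scene stay as the last script left them, time stands still between calls to the robot, and variables do not carry over. Pictures are saved under pics/ and viewed, and the job is handed in when it is done.

```bash
ls; mkdir -p pics; python3 - <<'E'
from bench import ctrl,cams
import cv2,pickle
d={}
for n in ("side","top","wrist"):
    c=cams.capture(n);d[n]=c
    cv2.imwrite(f"pics/{n}0.png",cv2.cvtColor(c["image"],cv2.COLOR_RGB2BGR))
pickle.dump(d,open("c0.pkl","wb"))
print(ctrl.get_obs()["clock"])
E
```

```text
pics
0.15
```

View pics/side0.png

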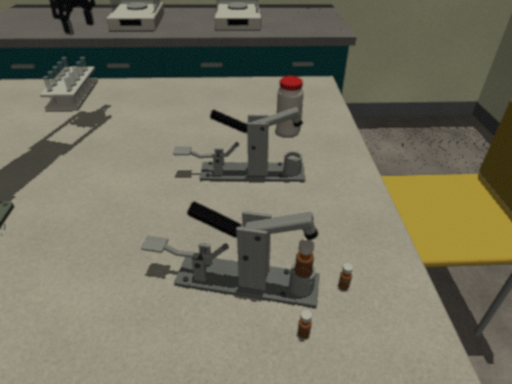

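View pics/top0.png

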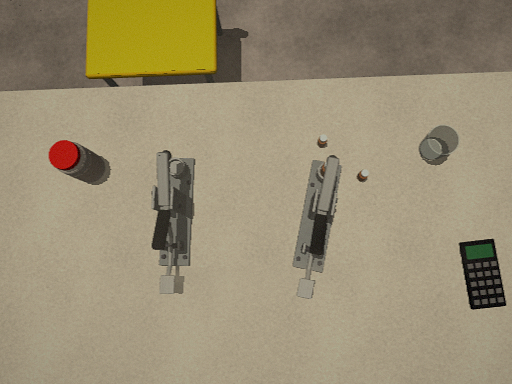

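View pics/wrist0.png

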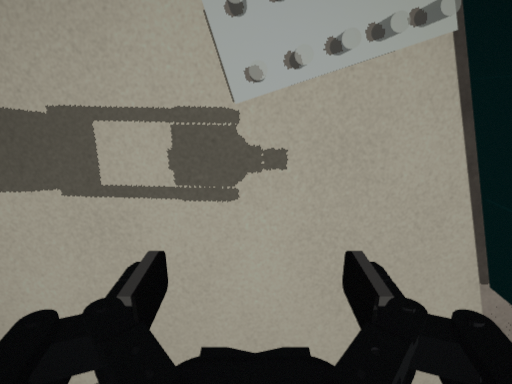

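Side view: the near clamp (base at about (248,280)) holds an amber vial at (305,262). The far clamp (250,172) has an empty nest. Two small loose vials stand at (345,277) and (305,323). In the top view, the candidates are the right clamp (318,215) and the left clamp (175,210). I'll confirm with enlarged crops and measure the plate.

```bash
cat > h.py <<'E'
import numpy as np
def ray(c,u,v):
    d=np.linalg.inv(c["mtx"])@[u,v,1.]; T=np.array(c["extrinsics"]); return T[:3,3],T[:3,:3]@d
def onz(c,u,v,z):
    o,d=ray(c,u,v); return o+d*(z-o[2])/d[2]
def proj(c,p):
    T=np.array(c["extrinsics"]); q=T[:3,:3].T@(np.array(p)-T[:3,3]); q=c["mtx"]@q; return q[:2]/q[2]
E
python3 - <<'E'
import pickle,cv2,numpy as np
from h import *
d=pickle.load(open("c0.pkl","rb"))
a=cv2.resize(d["top"]["image"][135:310,270:390],None,fx=3.4,fy=3.4,interpolation=cv2.INTER_CUBIC)
b=cv2.resize(d["side"]["image"][190:345,130:360],None,fx=1.7,fy=1.7,interpolation=cv2.INTER_CUBIC)
b=cv2.copyMakeBorder(b,0,a.shape[0]-b.shape[0],0,0,cv2.BORDER_CONSTANT)
o=np.hstack([a,b]);print(o.shape)
cv2.imwrite("pics/crop1.png",o[:,:,::-1])
for n in("top","side"):print(n,np.round(d[n]["extrinsics"],3).tolist(),d[n]["mtx"].tolist())
c=d["top"]
for uv in [(314,160),(341,163),(323,272),(293,267),(306,288)]: print(uv,onz(c,*uv,0.01).round(3))
print(onz(c,306,288,0.067).round(3))
E
```

```text
(595, 799, 3)
top [[-0.029, -0.988, 0.153, 0.509], [-0.999, 0.033, 0.028, -0.028], [-0.033, -0.152, -0.988, 1.084], [0.0, 0.0, 0.0, 1.0]] [[461.8011117383523, 0.0, 260.94696146293666], [0.0, 461.8011117383523, 188.52510386666108], [0.0, 0.0, 1.0]]
side [[0.999, -0.024, 0.046, 0.608], [-0.051, -0.623, 0.781, -0.574], [0.011, -0.782, -0.623, 0.574], [0.0, 0.0, 0.0, 1.0]] [[388.17188960508827, 0.0, 261.2061345849218], [0.0, 388.17188960508827, 187.5811518999575], [0.0, 0.0, 1.0]]
(314, 160) [ 0.739 -0.125  0.01 ]
(341, 163) [ 0.73  -0.189  0.01 ]
(323, 272) [ 0.478 -0.134  0.01 ]
(293, 267) [ 0.491 -0.066  0.01 ]
(306, 288) [ 0.443 -0.094  0.01 ]
[ 0.447 -0.09   0.067]
```

View pics/crop1.png

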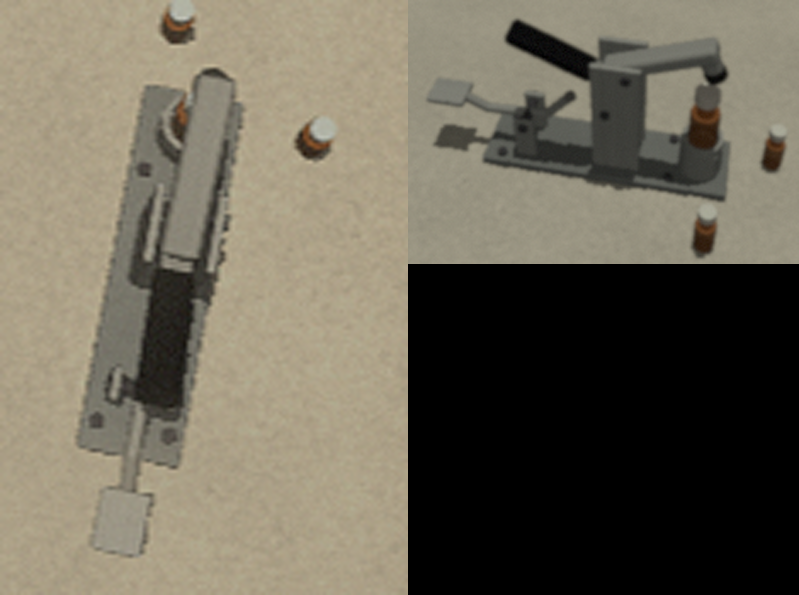

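The crops confirm it. The right clamp in the top view (near in the side view) holds the large amber vial with its cap proud (side pixel about (306,247)). The two loose vials are small decoys, and the left/far clamp is the empty spare. Next I'll fit the clamp frame.

```bash
python3 - <<'E'
import pickle,cv2,numpy as np
from h import *
d=pickle.load(open("c0.pkl","rb"));c=d["top"];s=d["side"]
f=lambda u,v:(270+u/3.4-.35,135+v/3.4-.35)
g=lambda u,v:(130+(u-408)/1.7,190+v/1.7)
TL,TR,BR,BL=[onz(c,*f(*p),0.01) for p in [(147,86),(243,104),(180,466),(78,447)]]
print(np.linalg.norm((TL-BL)[:2]),np.linalg.norm((TR-BR)[:2]),np.linalg.norm((TR-TL)[:2]),np.linalg.norm((BR-BL)[:2]))
for a in(TL-BL,TR-BR):print("ang",np.arctan2(a[1],a[0]))
mid=(TL+TR+BR+BL)/4;print("mid",mid)
pad=onz(c,*f(121,521),.067);print("pad",pad, "side",onz(s,*g(450,92),.067))
he=onz(c,*f(162,404),.164);print("handle end",he)
cap=onz(s,*g(708,97),.1115);print("cap",cap)
print("ang pad-cap",np.arctan2(*(cap-pad)[[1,0]]),np.linalg.norm((cap-pad)[:2]))
v=TL+TR-BL-BR;th=np.arctan2(v[1],v[0]);u=np.array([np.cos(th),np.sin(th)]);n=np.array([-u[1],u[0]])
O=pad[:2]+.19*u;print(th,"O",O)
for nm,p in dict(mid=mid,he=he,cap=cap,pad=pad).items():print(nm,(p[:2]-O)@u,(p[:2]-O)@n)
E
```

```text
0.2530514548179861 0.25198144428149083 0.06747235710897836 0.06931415315962025
ang -0.22973620601623984
ang -0.22247573129072418
mid [ 0.60906734 -0.12733236  0.01      ]
pad [ 0.44720401 -0.08852439  0.067     ] side [ 0.449852  -0.0915988  0.067    ]
handle end [ 0.51867275 -0.10927862  0.164     ]
cap [ 0.70749069 -0.15039269  0.1115    ]
ang pad-cap -0.23336239291793176 0.26753848743142083
-0.22611366005200034 O [ 0.63236757 -0.13112084]
mid -0.0235564667609359 -0.0015316790546063958
he -0.11569756676287332 -0.004203228846056843
cap 0.0775314586739117 -0.0019392980435207776
pad -0.18999999999999995 1.4864896109841354e-18
```

```bash
cat >> h.py <<'E'
TH=-0.228; O=np.array([0.6325,-0.1325]); U=np.array([np.cos(TH),np.sin(TH)])
def pos(cx,tipz): return [*(O+cx*U),tipz+0.173]
E
python3 - <<'E'
from bench import ctrl,kinematics,gripper_to,cams
from h import *
import cv2,pickle
for y in (TH,TH+np.pi,):
  print(y,[None if (q:=kinematics.solve_ik(pos(*a),[np.pi,0,y])) is None else np.round(q,2) for a in((-.09,.29),(-.09,.09),(-.195,.044))])
print(ctrl.get_obs()["tool_rot"])
E
```

```text
-0.228 [array([-0.22,  0.26,  1.5 , -0.  ,  1.38,  1.58]), array([-0.22,  0.42,  1.81, -0.  ,  0.92,  1.58]), array([-0.22,  0.35,  2.09, -0.  ,  0.7 ,  1.58])]
2.913592653589793 [array([-0.22,  0.26,  1.5 ,  0.  ,  1.38, -1.57]), array([-0.22,  0.42,  1.81,  0.  ,  0.92, -1.57]), array([-0.22,  0.35,  2.09,  0.  ,  0.7 , -1.57])]
[-3.14030269e+00 -3.90003729e-05  2.83376341e+00]
```

```bash
python3 - <<'E'
from bench import ctrl,kinematics,gripper_to,cams
from h import *
import cv2,pickle
gripper_to(0.0,40)
p=ctrl.get_obs()["position"]; ctrl.line_to([p[0],p[1],.48],rate=.2)
ctrl.reach(pos(-.09,.29),[np.pi,0,TH+np.pi])
ctrl.line_to(pos(-.09,.19))
o=ctrl.get_obs();print(o["clock"],o["position"],o["contact_force"])
for n in ("side","top"):
    c=cams.capture(n); print(n,proj(c,pos(-.09,.017)))
    cv2.imwrite(f"pics/{n}1.png",c["image"][:,:,::-1])
E
```

```text
4.9333 [ 0.54523052 -0.11208877  0.36385761] [0.71957882 0.60091451 0.49601417]
side [202.1503176  196.80591112]
top [319.34549433 239.49211399]
```

View pics/side1.png

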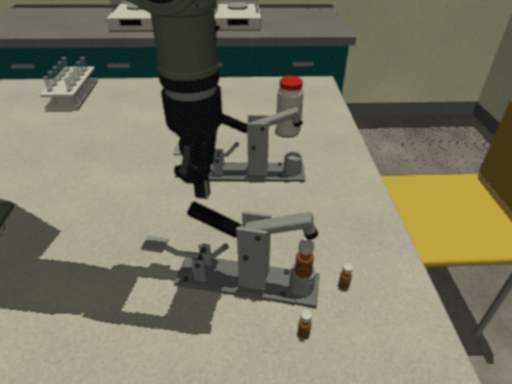

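View pics/top1.png

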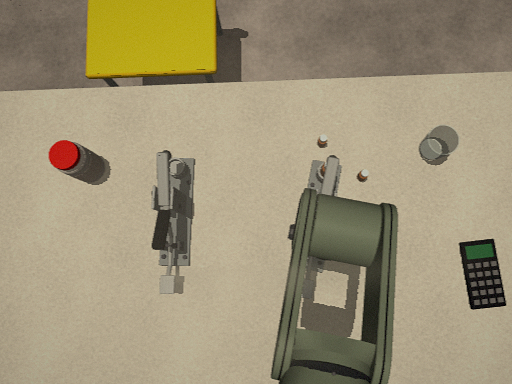

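The side view shows the closed fingertips at (203,193). The predicted tip pixel was (202,197), directly above the near clamp's handle (213,218). Pushing down now.

```bash
python3 - <<'E'
from bench import ctrl,kinematics,gripper_to,cams
from h import *
import cv2
print(ctrl.get_obs()["grip_width"])
for z,f in ((.125,30),(.108,35),(.1,35),(.094,30)):
    r=ctrl.line_to(pos(-.09,z),rate=.05,f_stop=f)
    o=ctrl.get_obs();print(z,r,round(o["clock"],2),round(o["position"][2]-.173,4),o["contact_force"].round(1))
    if r:break
c=cams.capture("side");cv2.imwrite("pics/side2.png",c["image"][:,:,::-1])
E
```

```text
-6.266556659484333e-05
0.125 False 6.48 0.1249 [-7.4  1.7 10.3]
0.108 False 6.97 0.1076 [ 0.4 -0.4  0.9]
0.1 False 7.28 0.0997 [-0.2  0.5  0.2]
0.094 True 7.49 0.0988 [-2.5 -0.3 11.7]
```

View pics/side2.png

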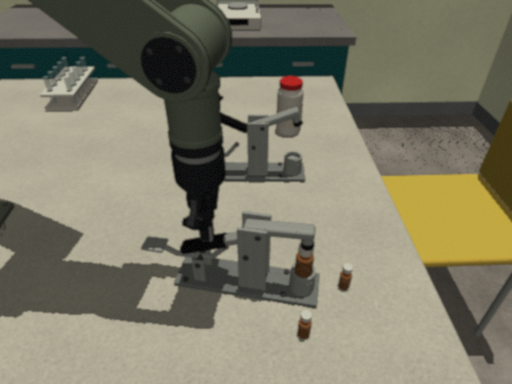

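The side view shows the handle down (about (205,243)) and the jaw resting on the cap (307,243). The force dropped as it snapped over centre, then rose on the stop. I'll back off and check that it stays locked and the cap is home.

```bash
python3 - <<'E'
from bench import ctrl,kinematics,gripper_to,cams
from h import *
import cv2
ctrl.line_to(pos(-.09,.16),rate=.15)
ctrl.line_to(pos(-.196,.16),rate=.2)
o=ctrl.get_obs();print(o["clock"],o["contact_force"])
c=cams.capture("side");cv2.imwrite("pics/side3.png",cv2.resize(c["image"][140:345,100:370,::-1],None,fx=2.9,fy=2.9,interpolation=cv2.INTER_CUBIC))
E
```

```text
8.7917 [0.23593301 1.05709679 0.84803683]
```

View pics/side3.png

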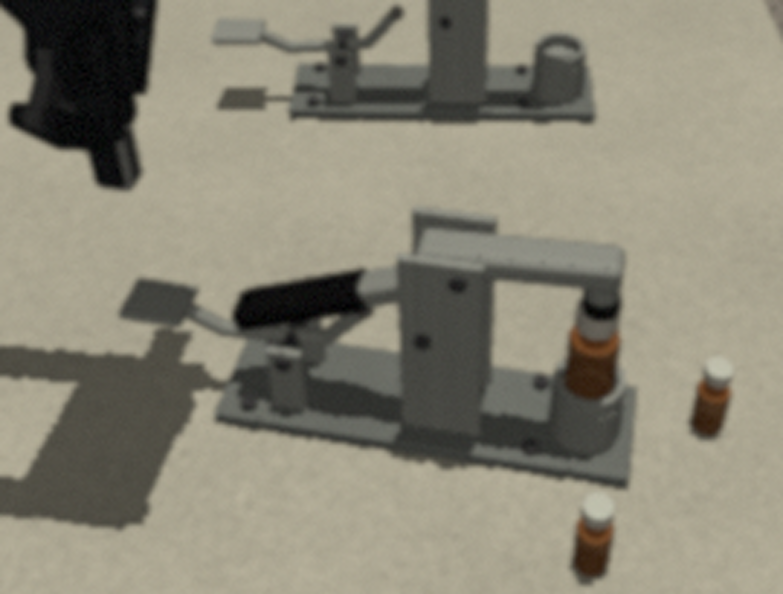

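The handle stays locked (crop (300,297)). The jaw and its black pad sit on the cap at (600,310). Checking that the fingertip projection lines up with the paddle, then pressing.

```bash
python3 - <<'E'
from bench import ctrl,kinematics,gripper_to,cams
from h import *
import cv2,pickle
d=pickle.load(open("c0.pkl","rb"))["side"]
print("tip pred",proj(d,[*pos(-.196,0)[:2],.16]),"paddle",proj(d,[*pos(-.196,0)[:2],.067]))
ctrl.line_to(pos(-.196,.075),rate=.12,f_stop=20)
for z in (.06,.05,.045,.042):
    r=ctrl.line_to(pos(-.196,z),rate=.05,f_stop=25)
    o=ctrl.get_obs();print(z,r,round(o["clock"],2),round(o["position"][2]-.173,4),o["contact_force"].round(1))
    if r:break
c=cams.capture("side");cv2.imwrite("pics/side4.png",cv2.resize(c["image"][140:345,100:370,::-1],None,fx=2.9,fy=2.9,interpolation=cv2.INTER_CUBIC))
E
```

```text
tip pred [140.68991513 203.09294047] paddle [150.29188102 242.84552455]
0.06 False 10.15 0.0601 [0.5 0.4 2.8]
0.05 False 10.5 0.0498 [-0.2 -0.2  1.7]
0.045 False 10.75 0.0447 [-1.  -0.1  1.4]
0.042 False 11.0 0.0418 [-1.  -0.4  0.6]
```

View pics/side4.png

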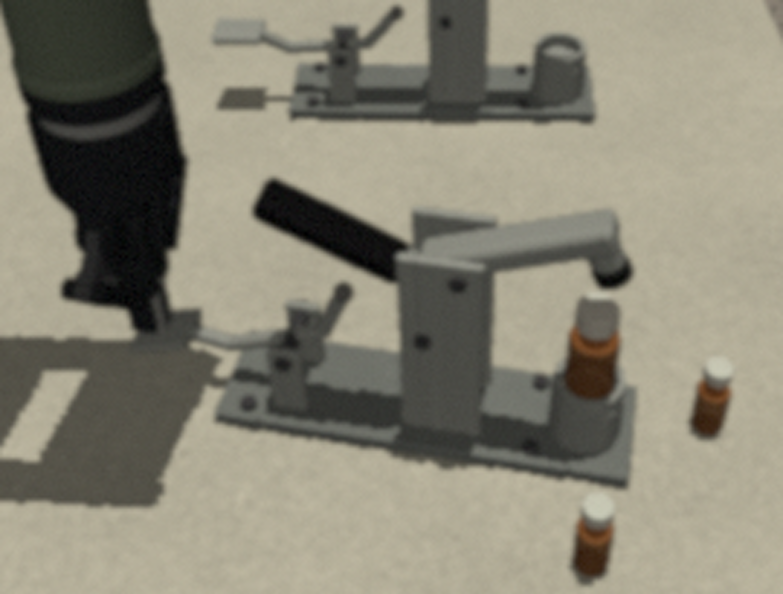

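The side crop shows the handle thrown open (330,228), the jaw raised (610,255) and the capped vial standing in its nest (596,330). Next I'll retreat and compare the cap height before and after.

```bash
python3 - <<'E'
from bench import ctrl,kinematics,gripper_to,cams
from h import *
import cv2,pickle
ctrl.line_to(pos(-.196,.1),rate=.1)
ctrl.line_to(pos(-.21,.25),rate=.2)
o=ctrl.get_obs();print(o["clock"],o["contact_force"])
d=pickle.load(open("c0.pkl","rb"))["side"]
c=cams.capture("side")
k=lambda i:cv2.resize(i["image"][200:310,260:360,::-1],None,fx=4,fy=4,interpolation=cv2.INTER_CUBIC)
cv2.imwrite("pics/cmp.png",np.hstack([k(d),k(c)]))
x=(O+.075*U)
for z in(.1185,.1125):
    q=proj(d,[*x,z]);print(z,q,(q-[260,200])*4)
for i in(d,c): print(i["image"][235:262,306].astype(int).tolist())
t=cams.capture("top");cv2.imwrite("pics/top5.png",t["image"][:,:,::-1])
cv2.imwrite("pics/side5.png",c["image"][:,:,::-1])
E
```

```text
12.6833 [-0.36301875  0.50030216  0.01550354]
0.1185 [305.55041041 243.64947668] [182.20164163 174.59790671]
0.1125 [305.24517033 246.2338476 ] [180.98068131 184.9353904 ]
[[21, 18, 19], [31, 29, 25], [53, 52, 45], [89, 88, 77], [110, 108, 97], [99, 97, 87], [85, 82, 74], [80, 77, 69], [81, 78, 71], [80, 78, 70], [80, 77, 70], [81, 78, 69], [83, 80, 72], [85, 81, 74], [88, 85, 77], [86, 83, 75], [87, 84, 75], [87, 83, 76], [87, 83, 75], [81, 72, 62], [70, 52, 40], [65, 39, 20], [66, 37, 19], [64, 34, 13], [71, 42, 20], [84, 49, 25], [94, 59, 33]]
[[25, 26, 22], [33, 32, 26], [52, 52, 44], [91, 88, 77], [128, 123, 108], [160, 156, 139], [176, 173, 156], [165, 164, 148], [126, 124, 113], [95, 92, 83], [88, 86, 75], [89, 86, 76], [89, 85, 77], [89, 86, 77], [90, 86, 77], [93, 89, 81], [96, 91, 83], [96, 93, 84], [94, 90, 82], [96, 93, 84], [94, 91, 83], [88, 82, 73], [81, 65, 53], [72, 44, 26], [76, 43, 20], [94, 58, 32], [101, 64, 35]]
```

View pics/cmp.png

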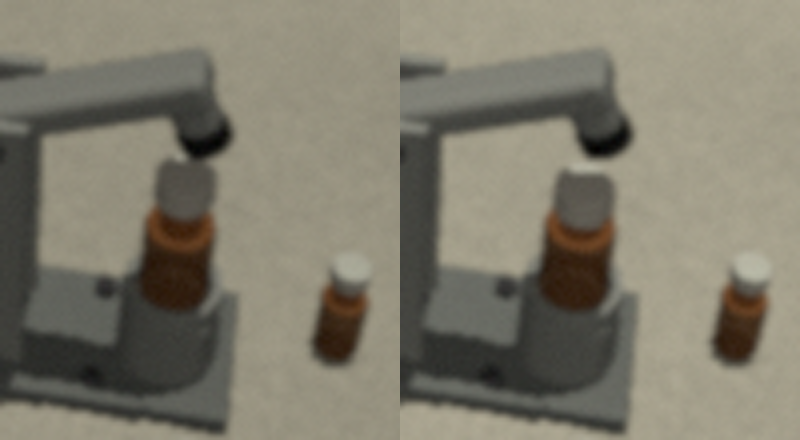

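View pics/side5.png

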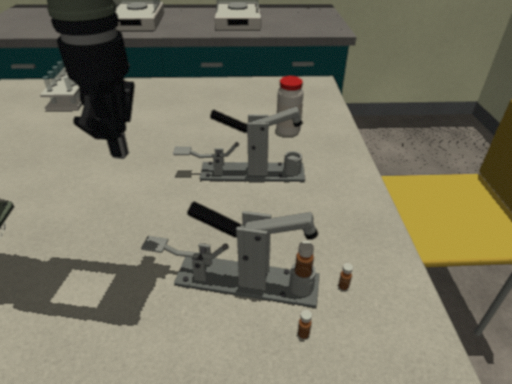

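The cap/amber boundary dropped about 2.5 px (row 254.5 to 257). A 6 mm drop predicts 2.6 px, so the cap is home. The handle is open, the lever is back up and the arm is clear, so I'm handing in.

```bash
python3 -c "
from bench import ctrl
ctrl.hold(0.3);print(ctrl.get_obs()['clock']);ctrl.finish_job()"
```

```text
13.0833
the job is handed in; nothing more can be done
```

The job is done and handed in at 13.1 s of the 34 s allowed; no verdict was reported.

- **Locking:** With the gripper shut, I pushed down the handle of the clamp holding the large vial. The force was about 10 N partway down, fell to about 1 N as it went over centre, then rose on the stop. A picture with the tool withdrawn showed it still locked.
- **Release:** I pressed the tail lever down about 25 mm, using at most 3 N at the moments I read it. That is less than the roughly 5 N described. The handle and jaw sprang open.
- **Last checks:**
  - The cap is about 2.5 px lower in the side view. A 6 mm drop predicts 2.6 px, so it is fully home to within the picture's resolution.
  - The vial stands in its nest, the handle is open and the lever is back up.
  - The spare clamp was not touched.
  - The robot is clear, with about 0 N of contact force.

No check failed. Only the lever force differed from the description.

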